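# Lock the grinding cup onto the spice mill

### The job

Get the cinnamon mill ready: pick up the grinding cup, the one with two lugs at its foot, lower it upright into the collar of the motor base so that its lugs drop through the two notches, then twist it clockwise (seen from above) until the lugs are fully home against their stops, and let go. Leave its twin without lugs standing where it is.

Things in the scene. Friction and masses are not known exactly. Their poses are not given: they have to be found in the camera images.
- mill_cup: Grinding cup, loose: closed steel cylinder 54 mm wide, 60 mm tall, about 0.3 kg. On top an upright black grip bar 44 long, 14 thick, 32 tall (60 to 92 mm above the underside). At its foot two opposite lugs, 14 wide, 8 tall, flush with the underside, 84 mm tip to tip. Origin: centre of underside; z up; x along both lugs and bar length (pinch the bar across y). A half turn makes no difference.
- mill_base: Motor base, fixed: round steel drum 124 mm wide, seat 80 mm above table inside a black collar (112 wide, 101 high). Origin: centre of underside; z up; black switch plate at -x. x is the locked line, marked by bright ribs on the collar at +x and -x. The line through the two entry notches lies 60 deg anticlockwise (from above) of x. Locked, the cup's x lies along this x, either way round.
- mill_seat (a point): Centre of the flat seat, 80 mm above the table; the cup's underside rests here. An 8 mm lip (top 20 mm above) leaves a 64 mm opening with two opposite notches 30 mm wide: 5 mm play radially, 8 mm at the lugs' sides. Under the lip a 12 mm high, 96 mm wide channel. From the notches the cup turns freely 60 deg clockwise to solid stops; the other way is blocked after about 15 deg. No spring.
- plain_cup: Storage cup with the same steel, size and grip bar as the grinding cup but no lugs; leave it alone. Origin: centre of underside, z up, x along the bar. (A third cup, 74 mm wide and 45 mm tall with the same bar on top, has no lugs either.)
Not all that is in view belongs to the job. Leave any yellow look-alike of the mill_cup alone. Leave any turquoise look-alike of the mill_base alone.

How it is judged:
By the outcome, as a careful person would: the job done as asked, in the order asked, and still so for the second after the job is handed in, with the robot touching nothing.
It also fails if it takes over 38 s, if anything falls off the work surface, if the arm or the gripper's body presses on something with over 40 N, if the wrist force passes 120 N, or if a joint passes its speed limit or range.

### The arm

A 6-joint arm with a two-finger parallel gripper is mounted at the origin on the work surface. World frame = base frame: x ahead of the robot, y to its left, z up, the work surface at z = 0. Lengths are in m, angles in rad, forces in N, time in s.
With the tool pointing down it reaches from about 0.3 to 0.775 m from the base axis. Payload 14.6 kg.
Tool frame: the origin (TCP) lies at the very end of the fingers, on their centre line; the grasp point (between the pads) lies 19 mm behind it; z points along the fingers, x is the direction in which the jaws open and shut, and the axes are right-handed (so a half turn about z gives the same grasp; the last joint's range is limited). The gripper opens to 94 mm and grips with 3 to 60 N. Pads are 16 mm wide; open, the fingers measure 119 mm over their backs; the gripper's body (75 mm by 177 mm) begins 78 mm behind the grasp point.
Start: joints at [-1.228, 0.3, 1.521, -0, 1.321, -0.067], TCP at [0.219, -0.504, 0.205] pointing down, gripper open.
Joint ranges: [-3.03, 3.03], [-0.79, 2.21], [0.23, 2.52], [-1.04, 4.18], [0, 3.07], [-2.55, 2.55]. Speed limits (rad/s): [2.22, 2.22, 2.57, 3.14, 3.14, 3.14].

### API

Orientations are given as [roll, pitch, yaw] about the fixed x, y, z axes, in that order (R = Rz(yaw) Ry(pitch) Rx(roll)).
In Python, from station import ctrl gives the robot as it stands.
- The arm moves only by the shell command python3 -m inch 'ROWS' [FORCE]. ROWS is JSON, one flat list of numbers, 7 for each row, row after row: the shift along the tool's x, y, z in cm, then the turn, a rotation vector about the tool's x, y, z in rad, then the opening, from 0 (shut) to 1 (fully open). In form: [tx, ty, tz, wx, wy, wz, claw, tx, ty, tz, wx, wy, wz, claw, ...]. A call has 1 to 20 rows; each row shifts and turns the commanded pose from where the row before left it, along the tool's axes as they then stand; what a row does not reach is not made up. A row lasts 1/8 s, in which the tool goes at most 62.5 mm and 10.7 degrees, less where a joint would pass 70% of its speed; a pose out of reach is approached as far as the arm can. A call is refused whole if a number of a shift passes 6.25 or a number of a turn 0.188, either way. A call with a gripper value outside its range is refused whole. The fingers move at their own pace and stop on an object; FORCE is the grip in N (left out, the last holds). Time passes only in rows, so rows that do not move let the fingers close. It gives the time, the measured TCP pose, the force and the opening at its end, in the units of the state.
- ctrl.get_obs(): the state, without advancing time (a new reading comes with each control period).
- ctrl.camera(name): name is "side" or "top" or "wrist"; returns (picture, depth): 480x640x3 uint8, red, green, blue; 480x640 float32, m along the optical axis (not along the pixel's ray), 0 where there is no reading.
- ctrl.camera_params(name): a dict with "vertical_fov" (degrees; the focal length in pixels is half the picture's height over the tangent of half this angle, whatever the lens; pixels are square), "cx", "cy" (the principal point, pixels), "camera_from_world" (4x4, takes a point from world to camera coordinates); the wrist camera has in their place "mount" (4x4, takes a point from camera to tool coordinates, whose origin is the TCP and whose axes are the tool frame's). Camera axes: x right, y down, z forward; pixel columns grow to the right and rows downward; lengths in m; the calibration is good to about 2 mm. A picture is of the moment at which its call begins: read the wrist's pose just before it. camera_params takes no time and is no camera call.
- ctrl.hand_in(): hands the job in, once; it reports no verdict.
Trained networks look in the newest picture that a camera, given by its name, has taken for a name from the list of things; names that differ only in an ending like _2 or _b are one class to them, and where a whole thing is asked for, a point or a joint stands for the part that bears it (a point fixed in the world has none). Each returns a list of dicts, best first, with "score" (0 to 1); they miss things now and then, are a little off and sometimes report something else, mostly with a low value. They report only what shows in the picture. A call takes as long as a camera call. They do not tell look-alikes from the thing itself.
- ctrl.spot_in(camera, label): "bbox" ([centre column, centre row, width, height] in pixels, round what is visible of it).
- ctrl.place_of(camera, label): "centre" ([column, row] in pixels: a listed point, or the origin of a listed thing).
The state is a dict: "time_s": time; "qpos": joint angles; "joint_vel": joint speeds; "tau": joint torques, N m; "ee_pos": TCP position; "eef_rot": TCP orientation; "force": force on the tool from outside, world axes, zero at the start; "moment": the same for the moment, N m; "grip_width": finger opening in m.
Only numpy, scipy, OpenCV 4.12 (cv2) and the standard library are available. Lean on these libraries where they do the work, as an engineer would, in place of code of your own. Each camera call takes 0.05 s, during which the arm holds its last target. There are 200 camera calls.

## Working session

There is one attempt and no reset: what is moved stays moved. The work goes in short steps, Python scripts to look and compute and a shell command to move; the robot and the scene stay as the last step left them, time stands still between calls to the robot, and variables do not carry over. Pictures are saved under pics/ and viewed, about 8 in all and at most 12, crops included, and the job is handed in when it is done.

```bash
ls; mkdir -p pics
cat > h.py <<'E'
import numpy as np,cv2
from station import ctrl
from scipy.spatial.transform import Rotation as R
def cam(n):
    o=ctrl.get_obs(); im,d=ctrl.camera(n); p=ctrl.camera_params(n)
    f=240/np.tan(np.radians(p["vertical_fov"])/2)
    if n=="wrist":
        T=np.eye(4);T[:3,:3]=R.from_euler('xyz',o["eef_rot"]).as_matrix();T[:3,3]=o["ee_pos"]
        W=T@np.array(p["mount"])
    else: W=np.linalg.inv(np.array(p["camera_from_world"]))
    return im,d,f,p["cx"],p["cy"],W
def cloud(c):
    im,d,f,cx,cy,W=c
    v,u=np.mgrid[:480,:640]
    P=np.stack([(u-cx)/f*d,(v-cy)/f*d,d],-1)
    return P@W[:3,:3].T+W[:3,3]
def onz(c,uv,z):
    im,d,f,cx,cy,W=c
    r=W[:3,:3]@np.array([(uv[0]-cx)/f,(uv[1]-cy)/f,1]);o=W[:3,3]
    return o+r*(z-o[2])/r[2]
E
python3 - <<'E'
from h import *
print(ctrl.get_obs())
for n in ["top","side"]:
    c=cam(n);cv2.imwrite(f"pics/{n}0.png",c[0][:,:,::-1]);np.savez(f"{n}0.npz",im=c[0],d=c[1],f=c[2],cx=c[3],cy=c[4],W=c[5])
    print(n,c[5][:3,3],c[2])
    for l in ["mill_cup","mill_base","plain_cup","mill_seat"]:
        for k,g in (("b",ctrl.spot_in(n,l)),("c",ctrl.place_of(n,l))):
            print(l,[(np.round(x.get("bbox",x.get("centre"))),round(x["score"],2)) for x in g])
E
```

```text
pics
{'time_s': 0.0, 'qpos': array([-1.22759903e+00,  3.00486816e-01,  1.52155119e+00, -2.69867737e-05,
        1.32068024e+00, -6.65918491e-02]), 'joint_vel': array([-0.00164381,  0.00089616,  0.0006196 , -0.00146406,  0.00021852,
        0.00196053]), 'tau': array([ 1.40397956e-04, -5.31810915e+01, -3.52736056e+01,  7.07768463e-02,
        2.42942985e-02, -9.88931151e-05]), 'ee_pos': array([ 0.21904072, -0.50423271,  0.20489035]), 'eef_rot': array([-3.14154383e+00,  1.12484455e-03, -1.16100046e+00]), 'force': array([-0.13245566, -0.01994237, -0.07394469]), 'moment': array([-0.01478523, -0.04022589,  0.00134867]), 'grip_width': 0.09418293989761731}
top [0.37980587 0.01399702 1.30915183] 604.6102015243688
mill_cup [(array([435., 299.,  40.,  26.]), 0.94), (array([377., 189.,  29.,  35.]), 0.9), (array([322., 199.,  40.,  27.]), 0.66)]
mill_cup [(array([435., 298.]), 0.93), (array([375., 185.]), 0.81), (array([324., 202.]), 0.59)]
mill_base [(array([221., 229.,  68.,  70.]), 0.8), (array([170., 311.,  72.,  68.]), 0.71)]
mill_base [(array([222., 230.]), 0.87), (array([173., 308.]), 0.
[... 303 characters left out ...]
e [0.23699205 0.77956362 0.61188558] 465.23285036195625
mill_cup [(array([275., 248.,  28.,  48.]), 0.82), (array([277., 215.,  35.,  40.]), 0.72), (array([381., 208.,  24.,  41.]), 0.7)]
mill_cup [(array([280., 230.]), 0.85), (array([385., 220.]), 0.65), (array([275., 258.]), 0.62)]
mill_base [(array([344., 384.,  93., 107.]), 0.85), (array([262., 320.,  78.,  90.]), 0.69)]
mill_base [(array([337., 398.]), 0.84), (array([264., 332.]), 0.82)]
plain_cup [(array([339., 188.,  20.,  37.]), 0.58)]
plain_cup [(array([336., 201.]), 0.71)]
mill_seat [(array([261., 319.,  78.,  93.]), 0.72), (array([346., 382.,  94., 114.]), 0.56)]
mill_seat [(array([341., 363.]), 0.98), (array([257., 301.]), 0.81)]
```

View pics/top0.png

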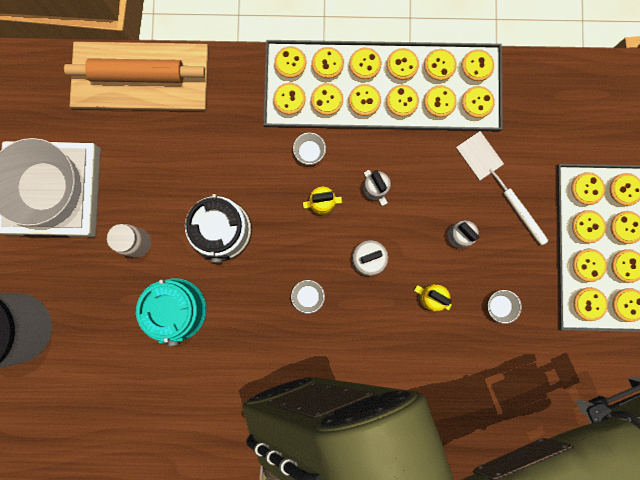

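View pics/side0.png

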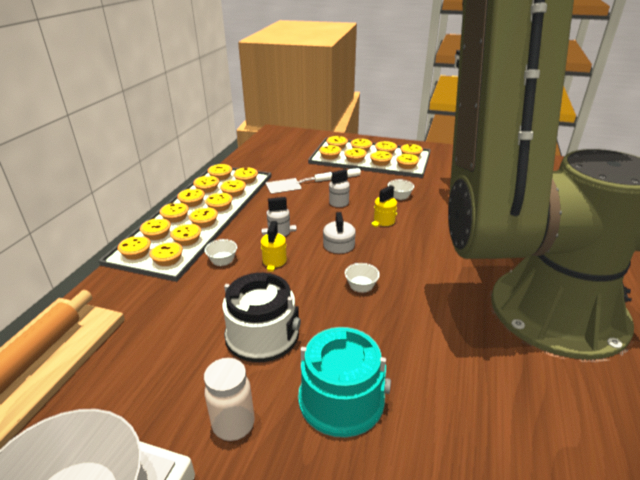

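Top view: there are five bar-topped cups. The grinding cup candidates are steel (377,186), yellow (322,200) and yellow (435,298). The plain steel cup is at (462,234) and the wide cup at (370,257). The steel cup at (377,186) shows two lugs and isn't yellow, so it fits. The steel base at (217,228) fits, and the turquoise one at (170,310) is the look-alike. Next I'll measure and enlarge.

Run:
```python
from h import *
def ld(n):
    z=np.load(n+"0.npz");return z["im"],z["d"],float(z["f"]),float(z["cx"]),float(z["cy"]),z["W"]
t=ld("top");s=ld("side")
for n,c,(u0,u1,v0,v1) in (("top",t,(350,405,160,215)),("side",s,(255,300,190,240))):
    P=cloud(c)[v0:v1,u0:u1].reshape(-1,3);I=c[0][v0:v1,u0:u1].reshape(-1,3).astype(int)
    m=(P[:,2]>.075)&(P[:,2]<.11)&(I.max(1)<90)
    Q=P[m];print(n,"bar",m.sum(),Q.mean(0),"zmax",np.percentile(Q[:,2],[5,50,95]))
    tp=Q[Q[:,2]>Q[:,2].max()-.012]
    r=cv2.minAreaRect((tp[:,:2]*1000).astype(np.float32));print(" rect",r)
    b=P[(P[:,2]>.003)&(P[:,2]<.0125)];print(" low pts",len(b))
for n,c,(u0,u1,v0,v1) in (("top",t,(175,260,185,270)),("side",s,(215,310,265,365))):
    P=cloud(c)[v0:v1,u0:u1].reshape(-1,3);I=c[0][v0:v1,u0:u1].reshape(-1,3).astype(int)
    m=(P[:,2]>.093)&(P[:,2]<.112);Q=P[m]
    print(n,"collar",m.sum(),np.percentile(Q[:,2],[5,50,95]),cv2.minEnclosingCircle((Q[:,:2]*1000).astype(np.float32)), cv2.fitEllipse(cv2.convexHull((Q[:,:2]*1000).astype(np.float32))))
    m=(P[:,2]>.07)&(P[:,2]<.088)&(np.hypot(*(P[:,:2]-Q[:,:2].mean(0)).T)<.03);print("seat z",m.sum(),np.median(P[m],0))
A=cv2.resize(t[0][155:215,345:405],(400,400),interpolation=cv2.INTER_CUBIC)
B=cv2.resize(t[0][183:273,172:262],(400,400),interpolation=cv2.INTER_CUBIC)
cv2.imwrite("pics/crop1.png",np.hstack([A,B])[:,:,::-1])
```

```text
top bar 163 [ 0.61862786 -0.1036417   0.08880608] zmax [0.07729688 0.08977945 0.09458285]
 rect ((619.6261596679688, -104.05562591552734), (43.5565185546875, 13.985146522521973), 27.547786712646484)
 low pts 236
side bar 246 [ 0.60396436 -0.04506793  0.08435596] zmax [0.07633004 0.08593642 0.08923051]
 rect ((596.629150390625, -40.50712585449219), (42.19611740112305, 150.78689575195312), 21.863243103027344)
 low pts 75
top collar 1339 [0.09528708 0.09944404 0.10334861] ((521.9855346679688, 231.79803466796875), 61.38773727416992) ((521.6575317382812, 230.33001708984375), (109.68830108642578, 117.5339126586914), 87.6773452758789)
seat z 650 [0.52080399 0.23025067 0.07922623]
side collar 1659 [0.0942764  0.09743625 0.10713139] ((486.3932800292969, 284.828857421875), 120.24073791503906) ((491.1971435546875, 295.75750732421875), (166.21543884277344, 255.81036376953125), 30.179222106933594)
seat z 205 [0.50748243 0.27463229 0.07861847]
```

View pics/crop1.png

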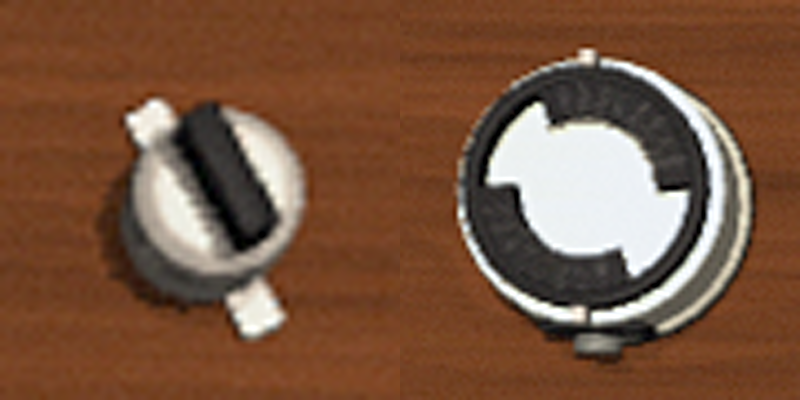

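The crop confirms it: the steel cup at (377,186) has two bright lugs, at crop (150,125) and (258,310), with its bar along about 28°. On the steel base, the ribs are at crop (588,55) and (588,315) and the notches are upper-left and lower-right. I'll move above the cup and refine with the wrist camera.

```bash
python3 -m inch '[-1.2,-3,0,0,0,0,1, -2,-5,0,0,0,0,1, -2,-5,0,0,0,0,1, -2,-5,0,0,0,0,1, -2,-5,0,0,0,0,1, -2,-5,0,0,0,0,1, -2,-5,0,0,0,0,1, -2,-5,0,0,0,-0.024,1, -2,-5,0,0,0,-0.024,1, -2,-5,0,0,0,-0.024,1, -1.3,-3,0,0,0,0,1, -0.5,-1.3,0,0,0,0,1, 0,0,0,0,0,0,1]' 20
cat > bar.py <<'E'
from h import *
c=cam("wrist");P=cloud(c);I=c[0].astype(int)
cv2.imwrite("pics/w1.png",c[0][:,:,::-1])
near=np.hypot(P[...,0]-.6196,P[...,1]+.104)<.055
m=near&(P[...,2]>.08)&(P[...,2]<.105)&(I.max(-1)<100)
Q=P[m];print("cam",c[5][:3,3],m.sum(),np.percentile(Q[:,2],[5,50,95]))
Q=Q[Q[:,2]>np.percentile(Q[:,2],95)-.006]
print(cv2.minAreaRect((Q[:,:2]*1000).astype(np.float32)),np.median(Q[:,2]))
l=near&(P[...,2]>.004)&(P[...,2]<.013)&(np.hypot(P[...,0]-.6196,P[...,1]+.104)>.029)&(I.min(-1)>90)
L=P[l][:,:2];print("lugs",len(L),L.mean(0) if len(L) else "")
if len(L)>20:
    w=np.linalg.svd(L-L.mean(0))[2][0];print("lug angle",np.degrees(np.arctan2(w[1],w[0])),cv2.minAreaRect((L*1000).astype(np.float32)))
for g in ctrl.place_of("wrist","mill_cup"): print(g)
E
python3 bar.py
```

```text
time_s: 2.52
ee_pos: [0.6098, -0.0986, 0.2052]
eef_rot: [3.141, 0.0, -1.089]
force: [0.2, 0.3, -0.0]
grip_width: 0.094
cam [ 0.68463033 -0.05945081  0.3852604 ] 1022 [0.08961027 0.09248408 0.0937992 ]
((620.5741577148438, -106.96995544433594), (44.27109146118164, 13.750229835510254), 30.264041900634766) 0.09251929071844894
lugs 188 [ 0.65130059 -0.08933016]
lug angle -83.35247194264548 ((651.2144775390625, -89.87971496582031), (12.526679992675781, 13.348686218261719), 27.693086624145508)
{'centre': [331.7, 202.9], 'score': 0.8}
```

View pics/w1.png

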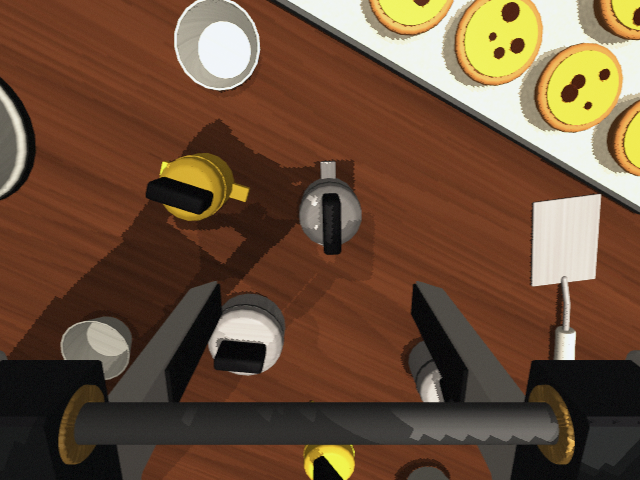

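Wrist view: the lugged steel cup is at (331,210), upright and clear of the yellow cup at (195,188). Top and wrist agree within about 3 mm and 3°: bar centre (0.620, -0.106), angle about 29°, bar top 92 mm. Now descend and grip.

```bash
python3 -m inch '[0.57,-0.3,1,0,0,-0.015,0.6, 0.57,-0.3,2,0,0,-0.015,0.5, 0,0,3,0,0,0,0.5, 0,0,3,0,0,0,0.5, 0,0,2.5,0,0,0,0.5, 0,0,1.5,0,0,0,0.5, 0,0,0.8,0,0,0,0.5, 0,0,0,0,0,0,0.5]' 40; python3 -m inch '[0,0,0,0,0,0,0, 0,0,0,0,0,0,0, 0,0,0,0,0,0,0, 0,0,0,0,0,0,0]' 40
```

```text
time_s: 3.62
ee_pos: [0.6205, -0.1059, 0.0672]
eef_rot: [3.141, 0.0, -1.059]
force: [-0.1, 0.4, 0.6]
grip_width: 0.047
time_s: 4.12
ee_pos: [0.6206, -0.1058, 0.0676]
eef_rot: [-3.141, -0.0, -1.059]
force: [0.1, -1.8, 0.8]
grip_width: 0.014
```

```bash
python3 -m inch '[0,0,-1,0,0,0,0, 0,0,-2.5,0,0,0,0, 0,0,-3.5,0,0,-0.134,0, 0,0,-3.5,0,0,-0.134,0, 0,0,-3,0,0,-0.134,0, 0,0,-1.5,0,0,-0.134,0, -2,-1.2,0,0,0,0,0, -4,-2.5,0,0,0,0,0, -4,-2.5,0,0,0,0,0, -4,-2.5,0,0,0,0,0, -4,-2.5,0,0,0,0,0, -4,-2.5,0,0,0,0,0, -2.4,-1.4,0,0,0,0,0, -1,-0.6,0,0,0,0,0, 0,0,0,0,0,0,0]' 40
cat > base.py <<'E'
from h import *
import sys
c=cam("wrist");P=cloud(c);I=c[0].astype(int)
cv2.imwrite(f"pics/{sys.argv[1]}.png",c[0][:,:,::-1])
C=np.array([.5215,.2305])
r=np.hypot(P[...,0]-C[0],P[...,1]-C[1])
m=(r<.07)&(P[...,2]>.095)&(P[...,2]<.108)&(I.max(-1)<110)
Q=(P[m][:,:2]*1000).astype(np.float32);print("collar",m.sum(),np.median(P[m][:,2]),cv2.minEnclosingCircle(Q),cv2.fitEllipse(cv2.convexHull(Q)))
C=np.array(cv2.fitEllipse(cv2.convexHull(Q))[0])/1000
r=np.hypot(P[...,0]-C[0],P[...,1]-C[1])
a=np.degrees(np.arctan2(P[...,1]-C[1],P[...,0]-C[0]))
s=(r<.030)&(P[...,2]<.09);print("seat z",np.median(P[s][:,2]),s.sum())
n=(r>.034)&(r<.043)&(P[...,2]>.074)&(P[...,2]<.088)
h=np.exp(2j*np.radians(a[n]));print("notch line deg",np.degrees(np.angle(h.mean()))/2,n.sum())
for lo in (0,-180):
    b=n&(a>lo)&(a<lo+180);print(" notch",lo,b.sum(),np.percentile(a[b],[3,50,97]) if b.any() else "")
rb=(r>.0565)&(r<.066)&(P[...,2]>.085)&(I.min(-1)>120)
for lo,hi in((-30,30),(150,210)):
    aa=np.where(a<-90,a+360,a) if lo>0 else a
    b=rb&(aa>lo)&(aa<hi);print(" rib",b.sum(),np.median(aa[b]) if b.any() else "")
for l in("mill_base","mill_seat"):
    for g in ctrl.place_of("wrist",l): print(l,g["score"],g["centre"],onz(c,g["centre"],0 if l=="mill_base" else .08))
E
python3 base.py w2
```

```text
time_s: 6.0
ee_pos: [0.4789, 0.1571, 0.2177]
eef_rot: [-3.142, -0.0, -0.522]
force: [0.7, -0.2, -2.4]
grip_width: 0.0135
collar 10353 0.10116725774292368 ((521.4468994140625, 228.65093994140625), 55.75627517700195) ((521.2225341796875, 228.59927368164062), (110.45401763916016, 111.04004669189453), 157.53440856933594)
seat z 0.08080309499559829 5036
notch line deg 60.01516950706437 1281
 notch 0 707 [31.68305304 59.17588535 87.34114775]
 notch -180 574 [-146.8641759  -118.8186788   -91.40479073]
 rib 80 -0.06968579789807368
 rib 56 180.29271762316512
mill_base 0.62 [318.2, 122.2] [0.5220631  0.22735926 0.        ]
mill_base 0.56 [113.1, 129.6] [0.34709849 0.3199624  0.        ]
mill_seat 0.95 [62.8, 132.1] [0.34725069 0.31977942 0.08      ]
mill_seat 0.71 [315.4, 125.3] [0.51884509 0.22703361 0.08      ]
```

View pics/w2.png

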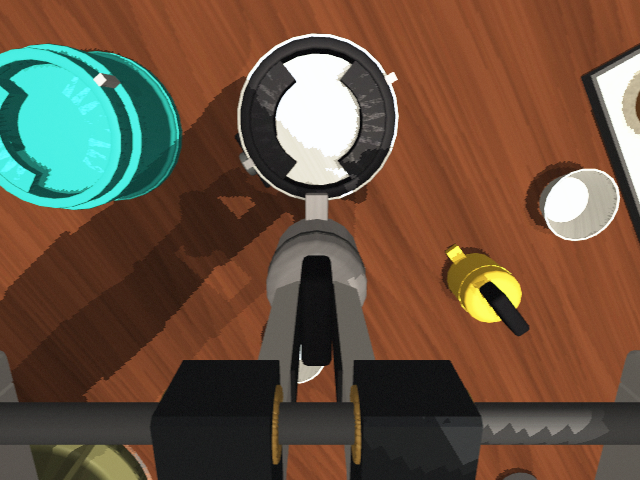

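Wrist view: the base is at (318,118), with its notch line in the image's vertical. The held cup is upright with its lug at (317,207) pointing at the notch. I'll measure the cup in the same camera, so that calibration offsets cancel.

Run:
```python
from h import *
c=cam("wrist");P=cloud(c);I=c[0].astype(int)
o=ctrl.get_obs();Rm=R.from_euler('xyz',o["eef_rot"]).as_matrix();p=o["ee_pos"];print(p,o["eef_rot"])
T=(P-p)@Rm  # tool coords
for name,(u0,u1,v0,v1),z0,z1 in (("lug",(295,340,188,225),.045,.066),("cuptop",(255,380,215,340),-.0,.018),("bartop",(290,345,245,375),-.04,-.018)):
    S=T[v0:v1,u0:u1].reshape(-1,3);Iu=I[v0:v1,u0:u1].reshape(-1,3)
    m=(S[:,2]>z0)&(S[:,2]<z1)&(c[1][v0:v1,u0:u1].reshape(-1)>0)
    if name=="bartop": m&=Iu.max(1)<70
    S=S[m]*1000;print(name,len(S),"med z",np.median(S[:,2]),"x",np.percentile(S[:,0],[2,50,98]),"y",np.percentile(S[:,1],[1,50,99]))
    print(cv2.minAreaRect(S[:,:2].astype(np.float32)))
    if name=="cuptop":
        f=S[S[:,1]<-8]; k=(S[:,0]>-20)
        # rim: foremost point per column band
        E=[[x,S[abs(S[:,0]-x)<1][:,1].min()] for x in range(-22,23,2) if (abs(S[:,0]-x)<1).any()]
        E=np.array(E);A=np.c_[2*E,np.ones(len(E))];q=np.linalg.lstsq(A,(E**2).sum(1),rcond=None)[0];print("circle",q[:2],np.sqrt(q[2]+q[0]**2+q[1]**2))
```

```text
[0.47927123 0.15627055 0.21737877] [ 3.14139204e+00  5.18589954e-05 -5.24112089e-01]
lug 828 med z 58.62468235850862 x [-9.70571983  0.81454263 11.21512249] y [-41.36724333 -31.06621948 -22.65409863]
((1.033675193786621, -31.70545196533203), (27.925535202026367, 19.744020462036133), 0.7378666400909424)
cuptop 3155 med z 8.88009643359592 x [-24.26522047   0.69046937  25.19796146] y [-25.77331584 -14.46532165   5.96132954]
((0.5664386749267578, -8.229267120361328), (52.48575973510742, 36.5490837097168), 0.6631741523742676)
circle [0.46658674 1.74701732] 28.050455569872334
bartop 3151 med z -25.065962370645227 x [-6.95303208  0.21226859  7.60640021] y [-21.36728747  -3.45867702  20.95671652]
((0.6347513198852539, 0.24434661865234375), (44.16339874267578, 16.672584533691406), 87.78766632080078)
```

Held cup: axis within 0.5 mm of the TCP, underside 67 mm below the TCP, lug line along tool y. Next, move over the seat and lower in stages.

```bash
python3 -m inch '[0,-1.2,0,0,0,0,0, 0,-2.5,0,0,0,0,0, 0,-2.5,0,0,0,0,0, 0,-1.5,0,0,0,0,0, 0,-0.66,0,0,0,0,0, 0,0,1,0,0,0,0, 0,0,2,0,0,0,0, 0,0,1,0,0,0,0, 0,0,0,0,0,0,0, 0,0,0,0,0,0,0]' 40; python3 -m inch '[0,0,0.6,0,0,0,0, 0,0,0.6,0,0,0,0, 0,0,0.6,0,0,0,0, 0,0,0.6,0,0,0,0, 0,0,0.2,0,0,0,0, 0,0,0,0,0,0,0]'
```

```text
time_s: 7.45
ee_pos: [0.5209, 0.2295, 0.1781]
eef_rot: [-3.141, -0.001, -0.523]
force: [-0.1, -0.1, -2.8]
grip_width: 0.0135
time_s: 8.2
ee_pos: [0.5206, 0.2295, 0.1514]
eef_rot: [3.141, 0.0, -0.523]
force: [-0.5, -0.3, -2.9]
grip_width: 0.0137
```

```bash
python3 -m inch '[0,0,0.15,0,0,0,0, 0,0,0.15,0,0,0,0, 0,0,0,0,0,0,0]'; python3 -m inch '[0,0,0.1,0,0,0,0, 0,0,0,0,0,0,0]'
```

```text
time_s: 8.57
ee_pos: [0.5206, 0.2295, 0.1483]
eef_rot: [3.141, 0.0, -0.523]
force: [0.7, 0.2, -3.6]
grip_width: 0.0138
time_s: 8.82
ee_pos: [0.5207, 0.2295, 0.1476]
eef_rot: [-3.141, -0.0, -0.523]
force: [-0.4, -0.4, -3.3]
grip_width: 0.0136
```

```bash
python3 -m inch '[0,0,0.1,0,0,0,0, 0,0,0,0,0,0,0]'; python3 -m inch '[0,0,0.05,0,0,0,0, 0,0,0,0,0,0,0]'
```

```text
time_s: 9.07
ee_pos: [0.5209, 0.2295, 0.1475]
eef_rot: [-3.141, -0.001, -0.523]
force: [-2.2, -1.5, 7.2]
grip_width: 0.0138
time_s: 9.32
ee_pos: [0.521, 0.2295, 0.1475]
eef_rot: [-3.14, -0.001, -0.523]
force: [-5.1, -2.5, 12.1]
grip_width: 0.014
```

It seated at TCP z 0.1475, the expected height. I'll unload slightly and twist clockwise.

```bash
python3 -m inch '[0,0,-0.15,0,0,0,0, 0,0,0,0,0,0.05,0, 0,0,0,0,0,0.1,0, 0,0,0,0,0,0.1,0, 0,0,0,0,0,0.1,0, 0,0,0,0,0,0.1,0, 0,0,0,0,0,0,0]'; python3 -c "
from h import *;o=ctrl.get_obs();print(o['moment'],o['force'],o['qpos'][5])"
```

```text
time_s: 10.2
ee_pos: [0.5207, 0.2297, 0.1476]
eef_rot: [-3.141, 0.0, -0.972]
force: [-0.6, 0.5, -0.3]
grip_width: 0.0139
[ 0.26297039  0.17819289 -0.04307585] [-0.61764225  0.48543534 -0.28554084] 1.3232603894470532
```

```bash
python3 -m inch '[0,0,0,0,0,0.1,0, 0,0,0,0,0,0.1,0, 0,0,0,0,0,0.1,0, 0,0,0,0,0,0.1,0, 0,0,0,0,0,0.1,0, 0,0,0,0,0,0.04,0, 0,0,0,0,0,0,0]'; python3 -c "
from h import *;o=ctrl.get_obs();print(o['moment'],o['force'],o['qpos'][5])"
```

```text
time_s: 11.08
ee_pos: [0.5207, 0.2296, 0.1476]
eef_rot: [-3.141, 0.0, -1.511]
force: [-1.2, 0.8, 1.5]
grip_width: 0.0137
[0.29737028 0.0841915  0.02908459] [-1.22914411  0.78267681  1.50735117] 1.86149986073764
```

Now small steps, watching for the stop through the moment about z.

```bash
M='from h import *;o=ctrl.get_obs();print(o["moment"].round(2),o["eef_rot"][2])'
python3 -m inch '[0,0,0,0,0,0.03,0, 0,0,0,0,0,0.03,0, 0,0,0,0,0,0,0]'|grep -E "force|rot"; python3 -c "$M"
python3 -m inch '[0,0,0,0,0,0.03,0, 0,0,0,0,0,0,0]'|grep -E "force|rot"; python3 -c "$M"
python3 -m inch '[0,0,0,0,0,0.03,0, 0,0,0,0,0,0,0]'|grep -E "force|rot"; python3 -c "$M"
```

```text
eef_rot: [-3.141, -0.0, -1.573]
force: [-0.6, -1.1, 2.7]
[0.05 0.36 0.08] -1.5731681668552957
eef_rot: [-3.142, -0.001, -1.604]
force: [-3.0, -2.2, 5.5]
[-0.58  0.56  0.35] -1.6041124372819415
eef_rot: [-3.142, -0.001, -1.634]
force: [-2.7, -3.5, 4.9]
[-0.64  0.53  0.63] -1.633724903389635
```

```bash
M='from h import *;o=ctrl.get_obs();print(o["moment"].round(2),o["eef_rot"][2])'
python3 -m inch '[0,0,0,0,0,0.03,0, 0,0,0,0,0,0.03,0, 0,0,0,0,0,0,0]'|grep -E "force|rot"; python3 -c "$M"
python3 -m inch '[0,0,0,0,0,0,0.1, 0,0,0,0,0,0,0.3, 0,0,0,0,0,0,0.5, 0,0,0,0,0,0,0.5]'
python3 -m inch '[0,0,-1,0,0,0,0.5, 0,0,-2.5,0,0,0,0.5, 0,0,-3,0,0,0,0.5, 0,0,-3,0,0,0,0.5, 0,0,-2,0,0,0,0.5, 0,3,0,0,0,0,0.5, 0,4.5,0,0,0,0,0.5, 0,2,0,0,0,0,0.5, 0,0,0,0,0,0,0.5]'
python3 - <<'E'
from h import *
c=cam("wrist");cv2.imwrite("pics/w3.png",c[0][:,:,::-1]);P=cloud(c);I=c[0].astype(int)
r=np.hypot(P[...,0]-.521,P[...,1]-.2293)
m=(r<.04)&(P[...,2]>.160)&(P[...,2]<.185)&(I.max(-1)<110);Q=P[m]
print(m.sum(),np.median(Q[:,2]),cv2.minAreaRect((Q[:,:2]*1000).astype(np.float32)))
k=(r<.026)&(P[...,2]>.13)&(P[...,2]<.15);print("cup top z",np.median(P[k][:,2]))
a=np.degrees(np.arctan2(P[...,1]-.2293,P[...,0]-.521))
rb=(r>.0565)&(r<.066)&(P[...,2]>.085)&(I.min(-1)>110)
for lo,hi in((-30,30),(150,210)):
    aa=np.where(a<-90,a+360,a) if lo>0 else a
    b=rb&(aa>lo)&(aa<hi);print(" rib",b.sum(),np.median(aa[b]) if b.any() else "")
E
```

```text
eef_rot: [-3.141, -0.001, -1.693]
force: [-1.5, -3.8, 5.3]
[-0.79  0.13  0.8 ] -1.6929640895330635
time_s: 12.82
ee_pos: [0.5205, 0.2296, 0.1472]
eef_rot: [3.141, 0.0, -1.693]
force: [0.7, 0.3, 0.7]
grip_width: 0.041
time_s: 13.95
ee_pos: [0.4258, 0.2414, 0.2636]
eef_rot: [-3.14, 0.001, -1.692]
force: [0.6, -0.2, -0.2]
grip_width: 0.0471
1425 0.17256576212424107 ((519.7805786132812, 228.69119262695312), (13.400827407836914, 43.95175552368164), 89.22469329833984)
cup top z 0.14013823662871502
 rib 68 -0.9703897031434101
 rib 42 181.21184699359998
```

View pics/w3.png

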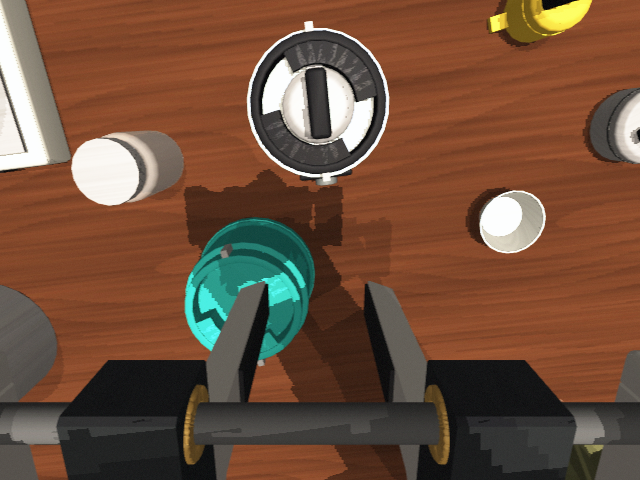

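Wrist view: the cup is seated in the steel base at (318,103), with its bar in line with the ribs at (309,27) and (326,178). The notches are empty and the gripper is clear. One last numeric check from the top camera, then I'll hand in.

Run:
```python
from h import *
c=cam("top");P=cloud(c);I=c[0].astype(int);z=np.load("top0.npz");P0=cloud((z["im"],z["d"],float(z["f"]),float(z["cx"]),float(z["cy"]),z["W"]))
m=(np.hypot(P[...,0]-.521,P[...,1]-.2293)<.04)&(P[...,2]>.16)&(P[...,2]<.185)&(I.max(-1)<110);Q=P[m]
if len(Q)>10: print(len(Q),np.median(Q[:,2]),cv2.minAreaRect((Q[:,:2]*1000).astype(np.float32)))
for n,PP in(("before",P0),("now",P)):
    S=PP[215:255,440:485].reshape(-1,3);S=S[(S[:,2]>.05)&(S[:,2]<.11)];print("plain",n,len(S),S.mean(0))
o=ctrl.get_obs();print(o["time_s"],o["force"])
if len(Q)>10: print(ctrl.hand_in())
```

```text
165 0.17050332057036477 ((519.79443359375, 229.75411987304688), (44.2604866027832, 12.851766586303711), 0.1260160654783249)
plain before 518 [ 0.51719453 -0.28434873  0.06892654]
plain now 513 [ 0.51730416 -0.28436141  0.06895775]
14.05 [-0.7499769   0.42161329  0.3453188 ]
the job is handed in; nothing more can be done
None
```

The lugged steel grinding cup is seated in the steel base's collar, twisted clockwise to its stops and released. I handed the job in at about 14 s.

- **Seating:** the cup touched down at the expected height. Afterwards its top was at 140 mm and the bar top at 171–173 mm, against 172 mm expected.
- **Lock:** past the 60° turn, the moment about z rose from 0.1 to 0.8 N m, so the lugs reached their stops. The tool had then turned about 7° past the locked line, so the bar turned in the pads.
- **Angle:** the bar lies along the ribs. The top camera reads +0.1° and the wrist camera -0.8°; the ribs average about 0.1°.
- **Plain cup:** it has not moved (under 0.2 mm). The gripper was clear of everything at hand-in.

The top and wrist cameras disagreed by up to about 3 mm and 3° on the cup, and by about 2 mm on the base. I settled this by comparing the held cup and the base in the same wrist view. The side-camera measurements were too noisy to use, so heights come from the top and wrist views only. No check failed.

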